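Turn the wheel on its stand until the valve is at the top

TASK

A wheel with five blue spokes hangs on a bench stand, leaning back a little. Push its spokes round with your fingertips, one after another as needed, until the valve stem with the red cap stands straight up from the axle, at twelve o'clock, ready for the pump; leave the wheel at rest there and come away. Push only on the spokes: the tyre and rim are freshly glued and must not be pushed, nor the valve stem, and the spool, scissors and bottle stay where they are.

Things in the scene. Friction and masses are not known exactly. Their poses are not given: they have to be found in the camera images.
- wheel (a joint): Turn of the wheel about its axle, rad; 0 or any multiple of 2 pi = valve at the top, twelve o'clock. Positive = clockwise seen from the robot (top moving to the right). Turns endlessly either way; a stiff bearing (0.35 N m to turn) keeps it where it is left. Five blue spokes 72 degrees apart; the valve sits midway between two of them, which are thus 36 degrees either side of it.
- hub (a point): Centre of the front face of the blue hub (44 mm wide), on the axle; does not turn. x along the axle, away from the robot and 20 degrees down, as the wheel leans back; y level, to the left seen from the robot; z in the wheel's plane, to twelve o'clock. The wheel's middle plane is 18 mm along +x. Spokes: 12 mm wide, hub to rim, from the middle plane to 16 mm in front; gaps open right through.
- stand: Fixed bench stand. Origin on the table, 178 mm below the wheel's centre; x level, away from the robot, y left, z up. Dark base plate 12 mm thick, 170 mm wide, from x = -25 to 135 mm; grey post 22 mm square at x = 80 mm, 160 mm high, with an 18 mm thick axle to the back of the hub. The wheel's front is free.
- tyre: Black tyre with its bright aluminium rim, turning with the wheel: outer radius 154 mm, tyre 32 mm thick (16 mm either side of the middle plane), rim 24 mm wide with inner radius 117 mm. Origin at the wheel's centre. Not to be pushed.
- valve: Brass valve stem, 8 mm thick with an 13 mm red cap (20 mm long), standing inward from the rim towards the hub, 36 mm long in all, in the middle plane. Origin at its foot on the rim, 117 mm from the axle; its z axis points radially outward from the axle, so it points to twelve o'clock (up, leaning back 20 degrees) when the job is done. Not to be pushed.
- spool: White thread spool, 36 mm diameter, 48 mm high, standing loose on the bench; origin under its middle. To be left alone.
- scissors: Scissors with orange handles and a steel blade, 160 mm long, 10 mm high, lying loose on the bench; origin on the underside near the pivot, x towards the points. To be left alone.
- bottle: Yellow plastic bottle with black cap, 52 mm diameter, 130 mm high, standing loose on the bench; origin under its middle. To be left alone.

How it is judged:
By the outcome, as a careful person would: the job done as asked, in the order asked, and still so for the second after the job is handed in, with the robot touching nothing.
It also fails if it takes over 48 s, if anything falls off the work surface, if the arm or the gripper's body presses on something with over 40 N, if the wrist force passes 120 N, or if a joint passes its speed limit or range.

ROBOT

A 6-joint arm with a two-finger parallel gripper is mounted at the origin on the work surface. World frame = base frame: x ahead of the robot, y to its left, z up, the work surface at z = 0. Lengths are in m, angles in degrees, forces in N, time in s.
With the tool pointing down it reaches from about 0.4 to 0.825 m from the base axis. Payload 7 kg.
Tool frame: the origin (TCP) lies at the very end of the fingers, on their centre line; the grasp point (between the pads) lies 19 mm behind it (ctrl.pinch_z is the distance from the TCP to the grasp point, in m); z points along the fingers, x is the direction in which the jaws open and shut, and the axes are right-handed (so a half turn about z gives the same grasp; the last joint's range is limited). The gripper opens to 88 mm and grips with 3 to 60 N. Pads are 19 mm wide; open, the fingers measure 130 mm over their backs; the gripper's body (78 mm by 193 mm) begins 47 mm behind the grasp point.
Start: joints at [79.991, 20.546, 0.682, 0, -70.136, -16.507], TCP at [0.301, 0.604, 0.227] pointing down, gripper open.
Joint ranges: [-176.03, 176.03], [-82.01, 121.73], [-58.28, 71.71], [-173.87, 95.51], [-174.79, -0.11], [-173.66, 173.66]. Speed limits (degrees/s): [136.94, 136.94, 172.46, 180, 180, 180].

INTERFACE

Orientations are given as [roll, pitch, yaw] about the fixed x, y, z axes, in that order (R = Rz(yaw) Ry(pitch) Rx(roll)).
In Python, from plant import ctrl gives the robot as it stands.
- The arm moves only by the tool carry_out, never from a script. Its argument "increments" is a list of rows, each a list of 7 numbers: the turn, a rotation vector about the world's x, y, z in degrees, then the shift along the world's x, y, z in mm, then the closure, from 0 (fully open) to 1 (shut). In form: [[ax, ay, az, dx, dy, dz, grip], ...]. A call has 1 to 20 rows; each row is the pose to reach, as a shift and turn from the pose commanded when the call began; what a row does not reach only later rows make up. A row lasts 1/8 s, in which the tool goes at most 62.5 mm and 10.7 degrees, less where a joint would pass 70% of its speed; a pose out of reach is approached as far as the arm can. A call with a gripper value outside its range is refused whole. The fingers move at their own pace and stop on an object; the grip force is fixed at half the most. Time passes only in rows, so rows that repeat a pose let the fingers close. It gives the time, the measured TCP pose, the force and the opening at its end, in the units of the state.
- ctrl.get_obs(): the state, without advancing time (a new reading comes with each control period).
- ctrl.snapshot(name): name is "scene" or "side" or "wrist"; returns a dict with "pixels" (384x512x3 uint8, blue, green, red), "intrinsics" (3x3 intrinsics, pixels), "rvec" (rotation vector, rad) and "tvec" (3), from world to camera coordinates, as OpenCV has them; the wrist camera has in their place "hand_eye" (4x4, takes a point from camera to tool coordinates, whose origin is the TCP and whose axes are the tool frame's). Camera axes: x right, y down, z forward; pixel columns grow to the right and rows downward; lengths in m; the calibration is good to about 2 mm. A picture is of the moment at which its call begins: read the wrist's pose just before it. There is no depth.
- ctrl.close_job(): hands the job in, once; it reports no verdict.
Trained networks look in a picture, given as the dict that the camera call returned (one of the last four; its "shot" number tells which), for a name from the list of things; names that differ only in an ending like _2 or _b are one class to them, and where a whole thing is asked for, a point or a joint stands for the part that bears it (a point fixed in the world has none). Each returns a list of dicts, best first, with "confidence" (0 to 1); they miss things now and then, are a little off and sometimes report something else, mostly with a low value. They report only what shows in the picture. A call takes as long as a camera call.
- ctrl.search_frame(picture, label): "centre" ([x, y, z] in m, in world coordinates, good to about 4 mm: the middle of the surface that is visible of it).
- ctrl.outline_of(picture, label): "pixels" (384x512 bool, what is visible of it).
The state is a dict: "clock": time; "joint_pos": joint angles; "qvel": joint speeds; "tau": joint torques, N m; "tool_pos": TCP position; "orientation": TCP orientation; "force": force on the tool from outside, world axes, zero at the start; "moment": the same for the moment, N m; "opening": finger opening in m.
Only numpy, scipy, OpenCV 4.12 (cv2) and the standard library are available. Lean on these libraries where they do the work, as an engineer would, in place of code of your own. Each camera call takes 0.05 s, during which the arm holds its last target. There are 200 camera calls.

## Working session

There is one attempt and no reset: what is moved stays moved. The work goes in short steps, Python scripts to look and compute and a tool call to move; the robot and the scene stay as the last step left them, time stands still between calls to the robot, and variables do not carry over. Pictures are saved under pics/ and viewed, about 8 in all and at most 12, crops included, and the job is handed in when it is done.

Besides the shell and the picture viewer there is one more tool, called after "Call:" as a command line: name --pt "numbers of a row" for each row, then --argument value for the rest. carry_out: Moves the arm, as the interface text tells. Its arguments: {"type":"object","properties":{"increments":{"type":"array"}},"required":["increments"]}

```bash
mkdir -p pics; cat > h.py <<'E'
import numpy as np,cv2
from plant import ctrl
def proj(s,P):
    return cv2.projectPoints(np.array(P,float).reshape(-1,1,3),np.array(s["rvec"],float),np.array(s["tvec"],float),np.array(s["intrinsics"],float),None)[0].reshape(-1,2)
E
python3 - <<'E'
from h import *
o=ctrl.get_obs();print(o["clock"],o["tool_pos"],o["orientation"])
for n in("scene","side"):
    s=ctrl.snapshot(n);cv2.imwrite(f"pics/{n}1.png",s["pixels"])
    print(n,"cam",-cv2.Rodrigues(np.array(s["rvec"]))[0].T@np.array(s["tvec"]).ravel())
    for l in("hub","wheel","tyre","valve","stand","spool","scissors","bottle"):
        try:
            for d in ctrl.search_frame(s,l)[:2]:print(l,np.round(d["centre"],3),round(d["confidence"],2))
        except Exception as e:print(l,e)
E
```

```text
0.0 [0.30115448 0.60353647 0.22559486] [-1.79991309e+02 -9.69347059e-02 -1.16521850e+02]
scene cam [1.24239066 0.28468872 0.94424702]
hub [ 0.613 -0.006  0.111] 0.87
wheel [0.586 0.005 0.203] 0.8
tyre [0.611 0.013 0.248] 0.72
tyre [ 0.614 -0.008  0.109] 0.3
valve [0.585 0.087 0.165] 0.45
valve [0.693 0.238 0.049] 0.38
stand [ 0.616 -0.004  0.11 ] 0.98
spool [ 0.616 -0.006  0.106] 0.57
spool [0.691 0.239 0.047] 0.54
scissors [0.499 0.182 0.002] 0.9
bottle [ 0.404 -0.188  0.122] 0.67
side cam [-0.08288923 -0.64890314  0.9741839 ]
hub [ 0.572 -0.024  0.169] 0.57
wheel [ 0.56  -0.024  0.198] 0.6
tyre [ 0.563 -0.041  0.202] 0.81
stand [ 0.574 -0.026  0.162] 0.82
scissors [0.502 0.178 0.008] 0.7
bottle [ 0.383 -0.206  0.078] 0.85
```

View pics/side1.png

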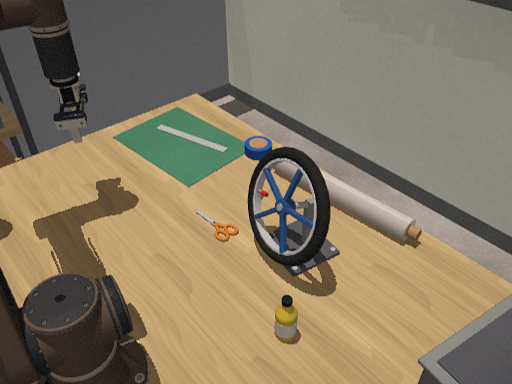

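View pics/scene1.png

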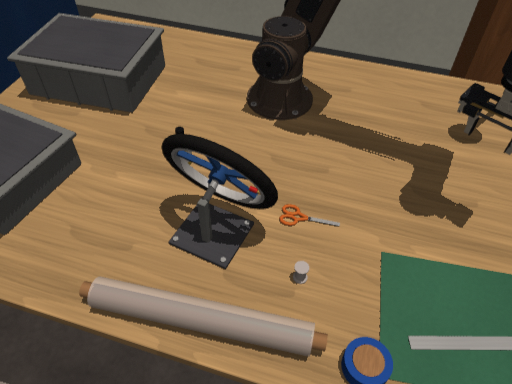

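The side view shows the wheel's front, with the hub near (284,207) and the red cap near (264,193), at about 9–10 o'clock. The scene view shows the wheel from behind, with the base plate corners visible around (171,240), (224,264) and (253,220).

```bash
python3 - <<'E'
import cv2,numpy as np
a=cv2.imread("pics/side1.png")[140:280,225:350];b=cv2.imread("pics/scene1.png")[115:275,150:290]
a=cv2.resize(a,None,fx=4,fy=4,interpolation=cv2.INTER_CUBIC)[:560];b=cv2.resize(b[:150],(int(140*2.1),int(150*2.1)),interpolation=cv2.INTER_CUBIC)
c=np.zeros((560,800,3),np.uint8);c[:,:500]=a;c[:315,500:794]=b
cv2.imwrite("pics/crop1.png",c)
E
```

```text
(no output)
```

View pics/crop1.png

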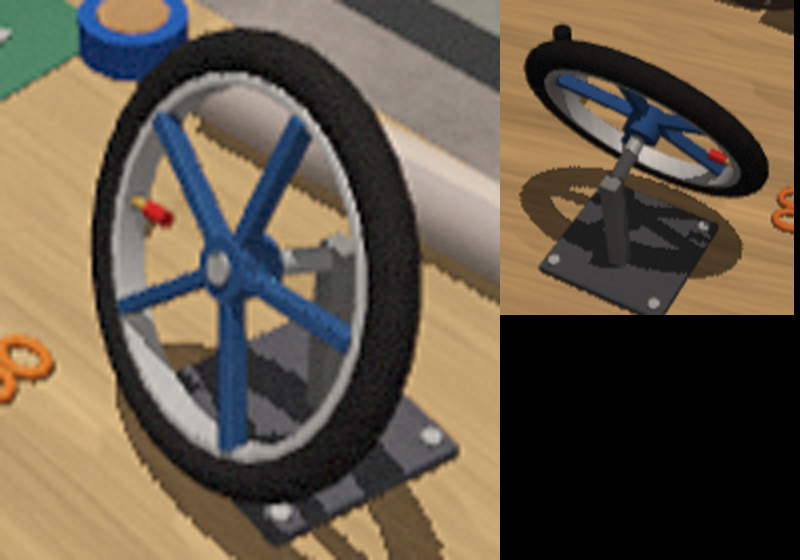

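The crop gives clear spoke ends, hub, cap and plate corners, which I'll fit now.

```bash
cat >> h.py <<'E'
def frame(p):
    x,y,yaw=p[:3];c,s=np.cos(yaw),np.sin(yaw);Z=np.array([[c,-s,0],[s,c,0],[0,0,1.]])
    a=np.radians(20);A=Z@np.array([[np.cos(a),0,np.sin(a)],[0,1,0],[-np.sin(a),0,np.cos(a)]])
    return Z,A,np.array([x,y,.178])
def W(p,r,phi,d):  # phi rad clockwise from 12, d = axial offset from middle plane
    Z,A,C=frame(p);return C+A@np.array([d,-r*np.sin(phi),r*np.cos(phi)])
def S(p,v): Z,A,C=frame(p);return np.array([p[0],p[1],0])+Z@np.array(v)
E
python3 - <<'E'
from h import *
from scipy.optimize import least_squares
a,b=ctrl.snapshot("side"),ctrl.snapshot("scene")
u=lambda x,y:np.array([225+x/4-.4,140+y/4-.4]); v=lambda x,y:np.array([150+(x-500)/2.1-.25,115+y/2.1-.25])
d=np.radians
obs=[u(222,268),u(168,217),u(277,545),u(460,448),u(163,118),u(302,122),u(349,342),u(232,448),u(122,308),v(540,268),v(717,224)]
def mod(p):
    t=p[3]
    A=[W(p,0,0,-.018),W(p,.081,t,0),S(p,[-.025,-.085,.006]),S(p,[.135,-.085,.006])]
    A+=[W(p,.117,t+d(36+72*k),-.010) for k in(0,1,2,3,4)]
    B=[S(p,[.135,-.085,.006]),S(p,[-.025,.085,.006])]
    return np.vstack([proj(a,A),proj(b,B)])
r=least_squares(lambda p:(mod(p)-obs).ravel(),[.57,-.02,0,d(-60)],loss="soft_l1")
print(r.x,np.degrees(r.x[2:]));print(np.round(mod(r.x)-obs,1).tolist())
im=a["pixels"].copy();p=r.x
L=[[W(p,R,f,dd) for f in np.linspace(0,2*np.pi,60)] for R,dd in((.154,0),(.117,-.012),(.022,-.018))]
L+=[[W(p,.022,p[3]+d(36+72*k),-.016),W(p,.117,p[3]+d(36+72*k),-.016)] for k in range(5)]
L+=[[W(p,.117,p[3],0),W(p,.081,p[3],0)]]
L+=[[S(p,[x,y,.012]) for x,y in((-.025,-.085),(.135,-.085),(.135,.085),(-.025,.085),(-.025,-.085))]]
o=[]
for s,(y,x) in((a,(140,225)),(b,(115,150))):
    im=cv2.resize(s["pixels"][y:y+160,x:x+130],None,fx=3,fy=3)
    for l in L: cv2.polylines(im,[((proj(s,l)-[x,y]+.5)*3).astype(int)],False,(0,255,255),1)
    o.append(im)
cv2.imwrite("pics/fit.png",np.hstack(o));np.save("p.npy",p)
E
```

```text
[ 0.56939951 -0.00670687 -0.14682561 -1.75954841] [  -8.41248767 -100.81469759]
[[-0.5, 0.1], [-0.5, 0.7], [-0.2, 0.0], [0.2, 0.3], [-0.5, -0.1], [0.0, -0.0], [0.8, 0.3], [-0.2, -0.0], [0.6, -0.4], [-1.0, 0.3], [1.0, 0.4]]
```

View pics/fit.png

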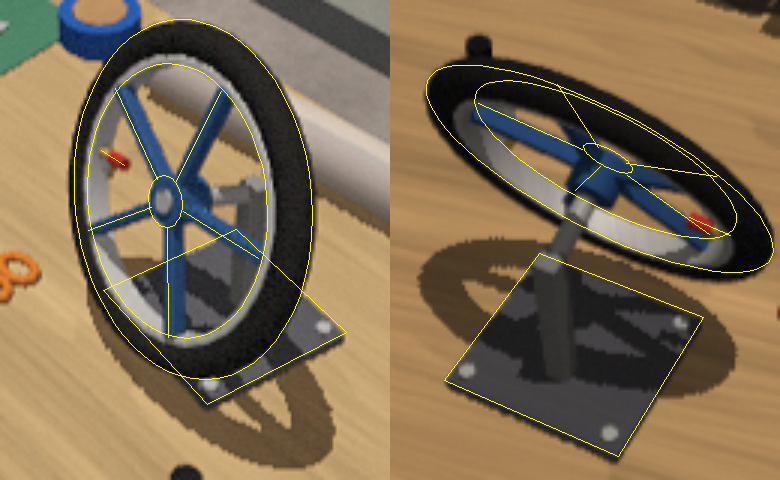

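The fitted model overlays both views within about a pixel. The valve is at −100.8°, so the wheel needs +100.8° clockwise. The spoke at +7° has no valve in the gap behind it, so I'll push that one from there to about +108°.

The first move takes the arm up and round, clear of the wheel.

Call:
carry_out --pt "0 0 0 0 0 150 1" --pt "0 0 0 0 0 200 1" --pt "0 0 -80 100 -500 220 1" --pt "0 0 -80 100 -500 220 1" --pt "0 0 -80 100 -500 220 1" --pt "0 0 -80 100 -500 220 1" --pt "0 0 -80 100 -500 220 1" --pt "0 0 -80 100 -500 220 1" --pt "0 0 -80 100 -500 220 1" --pt "0 0 -80 100 -500 220 1" --pt "0 0 -80 100 -500 220 1" --pt "0 0 -80 100 -500 220 1" --pt "0 0 -80 100 -500 220 1" --pt "0 0 -80 100 -500 220 1"

```text
clock: 2.75
tool_pos: [0.4012, 0.1047, 0.4462]
orientation: [-180.0, -0.0, 163.6]
force: [-0.7, -0.5, -0.2]
opening: 0.0006
```

```bash
cat >> h.py <<'E'
from scipy.spatial.transform import Rotation as R
def target(p,r,phi,d,tilt=0):
    """TCP pos + rotation: tool z along axle (tilt deg further down), tool x radially inward."""
    Z,A,C=frame(p);f=np.radians(phi);z=A[:,0];x=-(W(p,1,f,0)-C)
    M=np.column_stack([x,np.cross(z,x),z]);M=R.from_rotvec(np.radians(tilt)*A[:,1]).as_matrix()@M
    return W(p,r,f,d),R.from_matrix(M)
def cur(): o=ctrl.get_obs();return o,np.array(o["tool_pos"]),R.from_euler("xyz",o["orientation"],degrees=True)
def inc(pose,ref=None):
    o,t,q=cur() 
    if ref: t,q=ref
    return np.round(np.r_[(pose[1]*q.inv()).as_rotvec(degrees=True),(pose[0]-t)*1000],1)
p=np.load("p.npy") if __import__("os").path.exists("p.npy") else None
E
python3 - <<'E'
from h import *
o,t,q=cur();print(o["clock"],t,o["orientation"],np.round(o["joint_pos"],1),o["opening"],o["force"])
for d in(-.1,-.04):
  for f in(-20,):print(d,f,target(p,.075,f,d)[0],inc(target(p,.075,f,d)))
E
```

```text
2.75 [0.40123333 0.10471833 0.44621981] [-1.79972944e+02 -2.59605096e-02  1.63555344e+02] [ 42.2  -9.   -5.2  -0.  -93.9 -58.6] 0.0006069747893139123 [-0.70662172 -0.54334361 -0.21008274]
-0.1 -20 [0.50403927 0.02888976 0.27842868] [ -26.9  -65.3   24.4  102.8  -75.8 -167.8]
-0.04 -20 [0.55981419 0.02064121 0.25790747] [ -26.9  -65.3   24.4  158.6  -84.1 -188.3]
```

Call:
carry_out --pt "-27 -65 24 80 -76 -120 1" --pt "-27 -65 24 80 -76 -120 1" --pt "-27 -65 24 80 -76 -120 1" --pt "-27 -65 24 80 -76 -120 1" --pt "-27 -65 24 80 -76 -120 1" --pt "-27 -65 24 80 -76 -120 1" --pt "-27 -65 24 80 -76 -120 1" --pt "-27 -65 24 80 -76 -120 1" --pt "-27 -65 24 80 -76 -120 1" --pt "-27 -65 24 80 -76 -120 1"

```text
clock: 4.0
tool_pos: [0.5474, 0.074, 0.486]
orientation: [-142.6, 58.6, -149.2]
force: [-0.3, 0.6, -0.2]
opening: 0.0005
```

```bash
python3 - <<'E'
from h import *
o,t,q=cur();print(o["clock"],t,np.round(o["joint_pos"],1),o["force"])
T=target(p,.075,-20,-.1);print(T[0],inc(T))
E
```

```text
4.0 [0.54742884 0.07396564 0.48601376] [ 29.6 -23.3 -58.2  95.4 -36.5 -95.9] [-0.28266765  0.57499326 -0.22729594]
[0.50403927 0.02888976 0.27842868] [  -0.5   -4.5    2.5  -43.4  -45.1 -207.6]
```

The arm stopped at joint limits J3 and J4. I'll collect a few more poses, fit a kinematic model and plan with it.

```bash
cat >> h.py <<'E'
import json
def log():
    o=ctrl.get_obs();open("log.jsonl","a").write(json.dumps([list(map(float,o[k])) for k in("joint_pos","tool_pos","orientation")])+"\n");print(o["clock"],np.round(o["joint_pos"],1),np.round(o["tool_pos"],4),np.round(o["orientation"],1))
E
python3 - <<'E'
from h import *
open("log.jsonl","w").write(json.dumps([[79.991,20.546,.682,0,-70.136,-16.507],[.30115448,.60353647,.22559486],[-1.79991309e+02,-9.69347059e-02,-1.16521850e+02]])+"\n"+json.dumps([[42.2,-9.0,-5.2,0,-93.9,-58.6],[0.40123333,0.10471833,0.44621981],[-1.79972944e+02,-2.59605096e-02,1.63555344e+02]])+"\n")
log()
E
```

```text
4.0 [ 29.6 -23.3 -58.2  95.4 -36.5 -95.9] [0.5474 0.074  0.486 ] [-142.6   58.6 -149.2]
```

Call:
carry_out --pt "8 19 -7 0 60 60 1" --pt "8 19 -7 0 60 60 1" --pt "8 19 -7 0 60 60 1" --pt "8 19 -7 0 60 60 1"

```text
clock: 4.5
tool_pos: [0.5461, 0.1444, 0.5486]
orientation: [-164.5, 43.1, -172.5]
force: [-0.1, 1.1, 0.2]
opening: 0.0001
```

```bash
python3 -c "
from h import *
log()"
```

```text
4.5 [ 58.2 -14.6 -27.4  46.7 -68.9 -71.2] [0.5461 0.1444 0.5486] [-164.5   43.1 -172.5]
```

Call:
carry_out --pt "16 38 -14 -60 0 30 1" --pt "16 38 -14 -60 0 30 1" --pt "16 38 -14 -60 0 30 1" --pt "16 38 -14 -60 0 30 1" --pt "16 38 -14 -60 0 30 1"

```text
clock: 5.12
tool_pos: [0.4892, 0.1368, 0.5751]
orientation: [-178.7, 4.1, 165.9]
force: [-0.4, -0.0, -0.3]
opening: 0.0001
```

```bash
python3 -c "
from h import *
log()"
```

```text
5.125 [  41.     1.2   18.5    4.2 -106.   -54. ] [0.4892 0.1368 0.5751] [-178.7    4.1  165.9]
```

```bash
cat > kin.py <<'E'
from h import *
from scipy.optimize import least_squares
LO=np.array([-176.03,-82.01,-58.28,-173.87,-174.79,-173.66]);HI=np.array([176.03,121.73,71.71,95.51,-.11,173.66])
def fk(q,k,sg=(1,1)):
    a1,b,d1,L2,Lx,Lz,e,Lt=k[:8];r=lambda ax,a:R.from_euler(ax,a,degrees=True)
    M=r("z",q[0]);P=M.apply([a1,b,d1]);M=M*r("y",q[1]);P=P+M.apply([0,0,L2]);M=M*r("y",-q[2]);P=P+M.apply([Lx,0,Lz])
    M=M*r("x",sg[0]*q[3])*r("y",-q[4]);M=M*r("x",sg[1]*q[5]);P=P+M.apply([Lt,0,0])+(M*r("x",-sg[1]*q[5])).apply([0,e,0])
    return P,M*R.from_rotvec(k[8:11])
def ik(pose,k,sg,seeds,n=60,rng=np.random.default_rng(0)):
    out=[]
    for i in range(n):
        s=np.clip(seeds+rng.normal(0,40,6)*(i>0),LO+1,HI-1)
        def f(q):
            P,M=fk(q,k,sg);return np.r_[(P-pose[0])*10,(M*pose[1].inv()).as_rotvec()]
        z=least_squares(f,s,bounds=(LO,HI));
        if z.cost<1e-5 and not any(np.abs(z.x-y).max()<2 for y in out): out.append(z.x)
    return sorted(out,key=lambda y:np.abs(y-seeds).max())
E
python3 - <<'E'
from kin import *
D=[json.loads(l) for l in open("log.jsonl")]
rng=np.random.default_rng(1);best=None
for sg in((1,1),(1,-1),(-1,1),(-1,-1)):
  for i in range(15):
    def f(k):
        o=[]
        for q,t,e in D:
            P,M=fk(q,k,sg);o+=[(P-t)*10,(M*R.from_euler("xyz",e,degrees=True).inv()).as_rotvec()]
        return np.concatenate(o)
    k0=np.r_[.05,0,.25,.5,.5,0,.1*rng.choice([-1,1]),.3,rng.normal(0,1.5,3)]
    # weak prior to regularise
    z=least_squares(lambda k:np.r_[f(k),1e-3*(k-k0)[:8]],k0)
    if best is None or z.cost<best[0]:best=(z.cost,sg,z.x,np.abs(f(z.x)).max())
print(best);np.save("k.npy",best[2]);json.dump(best[1],open("sg.json","w"))
E
```

```text
(np.float64(4.07666757803489e-05), (-1, -1), array([-1.54354123e-03,  4.62920437e-04,  1.99835904e-01,  6.01520351e-01,
        4.64986037e-01, -4.88009425e-04, -1.92218490e-01,  3.78658336e-01,
        2.30848915e-06,  1.57104359e+00,  2.74518340e-04]), np.float64(0.00597526918414748))
```

The kinematics came out cleanly. Next I'll find which tilt and roll the whole arc is reachable with.

```bash
cat >> kin.py <<'E'
try: K=np.load("k.npy");SG=json.load(open("sg.json"))
except Exception: pass
def tgt(r,phi,d,tilt=0,roll=None,yawt=0,p=p):
    """tool z = axle tilted; roll None: tool x radial inward; else jaw fixed at given 'phi' (deg)"""
    P=W(p,r,np.radians(phi),d);Z,A,C=frame(p)
    M=target(p,r,phi if roll is None else roll,d,tilt)[1]
    return P,R.from_rotvec(np.radians(yawt)*A[:,2])*M
E
python3 - <<'E'
from kin import *
q0=np.array(ctrl.get_obs()["joint_pos"])
for tilt in(0,15,30):
  for yt in(0,-30,30):
   for phi in(-20,45,97):
    s=ik(tgt(.075,phi,-.002,tilt,0,yt),K,SG,q0,25)
    print(tilt,yt,phi,len(s),[np.round(x).astype(int).tolist() for x in s[:3]])
E
```

```text
0 0 -20 1 [[-26, -2, -54, -150, -35, 161]]
0 0 45 1 [[-37, -1, -49, -131, -36, 148]]
0 0 97 1 [[-48, 13, -58, -133, -56, 166]]
0 -30 -20 0 []
0 -30 45 0 []
0 -30 97 0 []
0 30 -20 1 [[-32, 5, -34, -99, -52, 117]]
0 30 45 1 [[-42, 10, -32, -93, -60, 118]]
0 30 97 1 [[-48, 19, -35, -95, -65, 131]]
15 0 -20 0 []
15 0 45 0 []
15 0 97 0 []
15 -30 -20 0 []
15 -30 45 0 []
15 -30 97 0 []
15 30 -20 1 [[-10, -2, -27, -68, -33, 75]]
15 30 45 1 [[-25, 2, -25, -71, -44, 86]]
15 30 97 1 [[-33, 8, -28, -77, -48, 100]]
30 0 -20 0 []
30 0 45 0 []
30 0 97 0 []
30 -30 -20 1 [[38, 5, -49, 61, -51, -117]]
30 -30 45 1 [[26, 2, -56, 71, -44, -119]]
30 -30 97 0 []
30 30 -20 1 [[7, -3, -26, -33, -30, 33]]
30 30 45 1 [[-8, 0, -22, -43, -40, 51]]
30 30 97 1 [[-15, 4, -25, -51, -39, 65]]
```

```bash
cat > srch.py <<'E'
from kin import *
Z,A,C=frame(p);Bt=np.array([.395,-.195])
def body(pose):
    P,M=pose;c=[M.apply([sx*.097,sy*.039,-.066]) +P for sx in(-1,1) for sy in(-1,1)]
    g=max((A.T@(x-C))[0] for x in c)
    s=[M.apply([x,y,-l])+P for x in np.linspace(-.097,.097,9) for y in(-.039,0,.039) for l in np.linspace(.066,.25,7)]
    b=min(np.linalg.norm([max(np.linalg.norm(x[:2]-Bt)-.026,0),max(x[2]-.13,0)]) for x in s)
    return g*1000,b*1000
E
python3 - <<'E'
from srch import *
q0=np.array([-10,-2,-27,-68,-33,75.])
for tilt in(5,15,25):
  for yt in(15,22,30):
   for rs in("0","f"):
    row=[];q=q0
    for phi,d in((-12,-.1),(-12,-.002),(25,-.002),(60,-.002),(98,-.002),(98,-.1)):
     T=tgt(.068,phi,d,tilt,0 if rs=="0" else phi,yt)
     s=ik(T,K,SG,q,10)
     g,b=body(T)
     if not s: row.append("X");continue
     q=s[0];row.append((np.round(q).astype(int).tolist(),int(g),int(b)))
    print(tilt,yt,rs,*row)
E
```

```text
5 15 0 X ([-18, -4, -36, -100, -24, 107], -47, 146) ([-25, -3, -35, -97, -30, 107], -47, 109) ([-33, 0, -37, -99, -38, 115], -47, 68) ([-41, 7, -42, -104, -45, 130], -47, 45) ([-43, -8, -46, -92, -46, 114], -145, 71)
5 15 f X ([-18, -4, -36, -100, -24, 119], -52, 136) ([-25, -3, -35, -97, -30, 82], -39, 142) ([-33, 0, -37, -99, -38, 55], -37, 127) ([-41, 7, -41, -104, -45, 31], -37, 38) ([-43, -8, -46, -92, -45, 16], -135, 47)
5 22 0 ([-15, -17, -39, -81, -28, 84], -138, 156) ([-22, -2, -34, -95, -35, 105], -40, 130) ([-29, 0, -33, -92, -40, 106], -40, 96) ([-36, 4, -34, -93, -46, 113], -40, 57) ([-42, 10, -38, -97, -51, 125], -40, 25) ([-47, -3, -43, -87, -55, 116], -138, 61)
5 22 f ([-15, -17, -39, -81, -28, 96], -145, 145) ([-22, -2, -34, -95, -35, 117], -47, 122) ([-29, 0, -33, -92, -40, 81], -28, 125) ([-36, 4, -34, -93, -46, 53], -22, 120) ([-42, 10, -38, -97, -51, 27], -22, 36) ([-47, -3, -43, -87, -55, 18], -120, 41)
5 30 0 ([-28, -11, -37, -82, -48, 94], -130, 144) ([-27, 2, -31, -90, -46, 105], -32, 110) ([-33, 4, -30, -88, -51, 106], -32, 83) ([-39, 8, -31, -88, -56, 112],
[... 1674 characters left out ...]
, 41], -102, 73)
25 22 f X ([19, -7, -46, -1, -4, 3], -10, 157) ([7, -6, -33, -30, -19, 3], 0, 152) ([-3, -3, -30, -43, -24, -14], -1, 153) ([-9, 0, -31, -54, -26, -37], -9, 76) ([-1, -15, -42, -39, -23, -57], -107, 69)
25 30 0 ([11, -17, -37, -31, -27, 27], -96, 160) ([0, -3, -26, -45, -30, 47], 1, 152) ([-8, -1, -24, -49, -37, 57], 1, 122) ([-15, 1, -24, -54, -40, 66], 1, 84) ([-19, 4, -26, -60, -40, 76], 1, 43) ([-20, -8, -33, -55, -43, 70], -96, 59)
25 30 f ([11, -17, -37, -31, -27, 39], -105, 153) ([0, -3, -26, -45, -30, 60], -7, 151) ([-8, -1, -24, -49, -36, 32], 10, 139) ([-15, 1, -24, -54, -40, 6], 8, 146) ([-19, 4, -26, -60, -40, -22], 6, 83) ([-20, -8, -33, -55, -43, -28], -91, 64)
```

```bash
cat >> srch.py <<'E'
def wrist(q):
    a=K.copy();a[7]=0;w2=fk(q,a,SG)[0];a[6]=0;return fk(q,a,SG)[0],w2
E
python3 - <<'E'
from srch import *
q=np.array(ctrl.get_obs()["joint_pos"]);o,t,qq=cur()
def go(name,T,ref):
    global q
    s=ik(T,K,SG,q,1); w="" 
    if s:q=s[0];w=[np.round(x,2).tolist() for x in wrist(q)]
    print(name,inc(T,ref),np.round(q).astype(int).tolist() if s else "X",np.round(body(T)).astype(int),w)
ref=(t,qq)
up=np.array([0,0,.1])
for tilt,yt,d,h in((60,30,-.16,.15),(45,35,-.14,.1),(30,35,-.12,.05),(15,27,-.1,.02),(5,20,-.08,0)):
    T=tgt(.068,-15,d,tilt,0,yt);T=(T[0]+[0,0,h],T[1]);go((tilt,yt,d),T,ref)
for phi in(-15,-5,20,45,70,98):go(phi,tgt(.068,phi,-.002,5,phi,19),ref)
go("out",tgt(.068,98,-.08,5,98,19),ref)
E
```

```text
(60, 30, -0.16) [  11.7   -8.    33.5  -43.7 -107.4 -130.6] [20, -11, -5, -10, -84, -1] [-148  371] [[0.32, 0.12, 0.84], [0.39, -0.06, 0.81]]
(45, 35, -0.14) [  14.8  -23.4   36.2  -25.2 -110.2 -187.5] [14, -16, -17, -17, -64, 12] [-134  284] [[0.29, 0.07, 0.77], [0.33, -0.11, 0.71]]
(30, 35, -0.12) [  15.9  -38.5   34.    -6.6 -112.9 -244.3] [7, -18, -28, -30, -44, 28] [-122  208] [[0.26, 0.03, 0.7], [0.27, -0.13, 0.6]]
(15, 27, -0.1) [  10.9  -53.1   25.5   12.  -115.7 -281.2] X [-124  171] 
(5, 20, -0.08) [   5.2  -62.6   19.2   30.6 -118.4 -308. ] [-13, -15, -39, -84, -24, 88] [-121  156] [[0.26, -0.06, 0.59], [0.18, -0.06, 0.42]]
-15 [  -4.8  -62.7   31.4  103.1 -129.1 -334.7] [-20, -3, -35, -97, -30, 121] [-51 129] [[0.34, -0.12, 0.56], [0.25, -0.07, 0.39]]
-5 [   1.3  -62.6   22.8  102.1 -140.8 -332.7] [-21, -3, -34, -96, -31, 110] [-46 127] [[0.34, -0.13, 0.56], [0.25, -0.08, 0.4]]
20 [  16.3  -61.     1.3   96.5 -169.5 -336.3] [-26, -2, -34, -94, -35, 85] [-35 131] [[0.33, -0.16, 0.55], [0.25, -0.11, 0.39]]
45 [  30.8  -57.4  -20.4   87.6 -193.2 -351.2] [-32, 0, -35, -94, -40, 65] [-29 137] [[0.32, -0.2, 0.53], [0.24, -0.13, 0.38]]
70 [  44.7  -51.7  -42.1   76.9 -207.6 -374.5] [-37, 4, -36, -96, -44, 47] [-30 108] [[0.31, -0.24, 0.5], [0.23, -0.14, 0.35]]
98 [  59.4  -42.7  -66.3   65.3 -209.4 -405.3] [-41, 8, -39, -100, -49, 29] [-29  37] [[0.3, -0.26, 0.45], [0.22, -0.15, 0.32]]
out [  59.4  -42.7  -66.3   -7.2 -198.7 -378.6] [-45, -2, -43, -92, -50, 20] [-107   38] [[0.23, -0.23, 0.49], [0.14, -0.14, 0.35]]
```

Call:
carry_out --pt "12 -8 33 -44 -107 -130 1" --pt "12 -8 33 -44 -107 -130 1" --pt "12 -8 33 -44 -107 -130 1" --pt "12 -8 33 -44 -107 -130 1" --pt "15 -23 36 -25 -110 -187 1" --pt "15 -23 36 -25 -110 -187 1" --pt "15 -23 36 -25 -110 -187 1" --pt "16 -38 34 -7 -113 -244 1" --pt "16 -38 34 -7 -113 -244 1" --pt "16 -38 34 -7 -113 -244 1" --pt "16 -38 34 -7 -113 -244 1"

```text
clock: 6.5
tool_pos: [0.4802, 0.0255, 0.3346]
orientation: [164.7, 42.0, -164.8]
force: [0.3, -0.2, -0.1]
opening: 0.0005
```

```bash
python3 - <<'E'
from srch import *
log();o,t,qq=cur();q=np.array(o["joint_pos"]);print(fk(q,K,SG)[0]-t)
for tilt,yt,d,h in((20,32,-.1,.03),(10,26,-.09,.015),(5,19,-.06,0)):
    T=tgt(.068,-18,d,tilt,-9,yt);T=(T[0]+[0,0,h],T[1]);s=ik(T,K,SG,q,3);print(inc(T),[np.round(x) for x in s[:2]])
E
```

```text
6.5 [  7.  -18.6 -27.2 -29.7 -45.4  28.3] [0.4802 0.0255 0.3346] [ 164.7   42.  -164.8]
[ 7.99706118e-05  3.28952836e-04 -3.77102049e-04]
[ -2.6 -12.9   0.6  21.2  -0.9 -31.7] [array([  4., -18., -33., -42., -32.,  50.])]
[ -2.2 -21.7  -7.   30.5  -2.3 -50.1] [array([ 18., -21., -46., -37.,  -4.,  38.]), array([ -2., -18., -36., -63., -23.,  71.])]
[ -4.6 -26.1 -14.   58.4  -6.4 -75.3] [array([-14., -12., -38., -89., -24., 102.])]
```

Call:
carry_out --pt "-3 -13 0 21 -1 -32 1" --pt "-3 -13 0 21 -1 -32 1" --pt "-2 -19 -5 28 -2 -45 1" --pt "-2 -22 -7 30 -2 -50 1" --pt "-2 -22 -7 30 -2 -50 1" --pt "-3 -24 -10 40 -4 -60 1" --pt "-5 -26 -14 52 -6 -73 1" --pt "-5 -26 -14 52 -6 -73 1" --pt "-5 -26 -14 52 -6 -73 1" --pt "-5 -26 -14 52 -6 -73 1"

```text
clock: 7.75
tool_pos: [0.5316, 0.02, 0.261]
orientation: [-174.9, 65.9, -162.1]
force: [0.9, 0.4, -0.4]
opening: 0.0005
```

```bash
python3 - <<'E'
from srch import *
log();o,t,qq=cur()
T=tgt(.068,-18,-.06,5,-9,19);print(inc(T))
Z,A,C=frame(p);print("wheel frame mm",A.T@(t-C)*1000)
s=ctrl.snapshot("side");im=s["pixels"][120:290,210:370];cv2.imwrite("pics/pre.png",cv2.resize(im,None,fx=4,fy=3.5))
T2=tgt(.068,-14,-.003,5,-9,19);print(proj(s,[t,T2[0]]))
E
```

```text
7.75 [-12.7 -13.3 -38.2 -87.1 -22.8  99.9] [0.5316 0.02   0.261 ] [-174.9   65.9 -162.1]
[ 0.3 -0.1 -0.1  7.  -0.9 -1.7]
wheel frame mm [-67.24320625  20.88748085  63.86959663]
[[267.3553868  181.99837076]
 [288.35007652 180.97186842]]
```

View pics/pre.png

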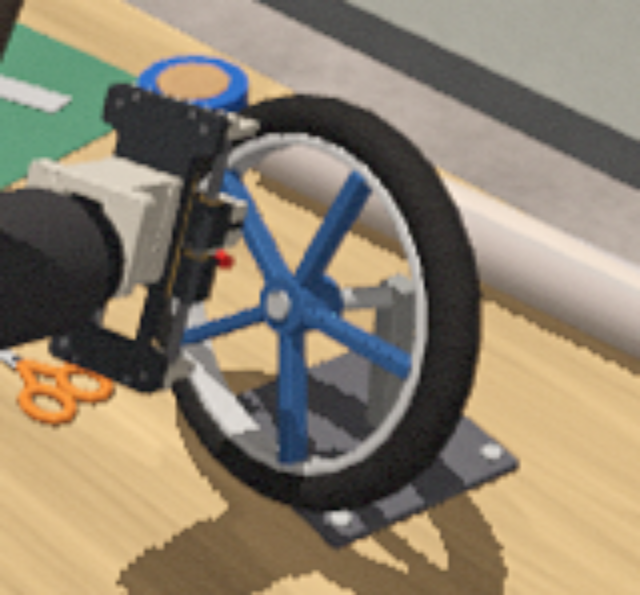

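The fingertip sits in front of the gap between the two upper spokes, at about (235,215) in the crop, as predicted. I'll insert it now and work out the arc.

Call:
carry_out --pt "0 0 0 15 -2 -5 1" --pt "0 0 0 25 -3 -8 1" --pt "0 0 0 35 -5 -12 1" --pt "0 0 0 45 -6 -16 1" --pt "0 0 0 54 -8 -19 1" --pt "0 0 0 63 -9 -22 1" --pt "0 0 0 63 -9 -22 1"

```text
clock: 8.68
tool_pos: [0.5948, 0.0106, 0.2377]
orientation: [-175.1, 65.8, -162.4]
force: [-0.5, -1.2, -0.7]
opening: 0.0003
```

```bash
python3 - <<'E'
from srch import *
log();o,t,qq=cur();print(o["force"]);Z,A,C=frame(p);print("wheel frame mm",A.T@(t-C)*1000)
for phi in range(-13,88,5):
    T=tgt(.068,phi,0,5,max(phi,-9),19);print(phi,np.round(inc(T)).astype(int).tolist())
E
```

```text
8.675 [-19.5  -2.6 -34.8 -98.1 -29.  115.6] [0.5948 0.0106 0.2377] [-175.1   65.8 -162.4]
[-0.47120072 -1.2083277  -0.71120019]
wheel frame mm [ 0.81279784 20.81396173 63.82547419]
-13 [0, 0, 0, -1, -6, 3]
-8 [1, 0, 0, -1, -11, 4]
-3 [6, 1, -2, -2, -17, 4]
2 [10, 2, -4, -3, -23, 4]
7 [14, 3, -6, -4, -29, 4]
12 [19, 4, -8, -5, -35, 3]
17 [23, 5, -10, -6, -40, 1]
22 [28, 6, -12, -8, -46, 0]
27 [32, 7, -15, -9, -51, -3]
32 [37, 8, -17, -11, -56, -6]
37 [41, 9, -19, -13, -60, -9]
42 [46, 10, -21, -15, -65, -12]
47 [50, 11, -23, -17, -69, -16]
52 [55, 12, -25, -19, -72, -20]
57 [59, 13, -27, -21, -76, -25]
62 [64, 14, -29, -23, -78, -30]
67 [68, 15, -31, -26, -80, -35]
72 [72, 16, -33, -28, -82, -40]
77 [77, 17, -35, -30, -84, -45]
82 [82, 18, -37, -32, -84, -51]
87 [86, 18, -39, -34, -85, -56]
```

Call:
carry_out --pt "0 0 0 -1 -6 3 1" --pt "1 0 0 -1 -11 4 1" --pt "6 1 -2 -2 -17 4 1" --pt "10 2 -4 -3 -23 4 1" --pt "14 3 -6 -4 -29 4 1" --pt "19 4 -8 -5 -35 3 1" --pt "23 5 -10 -6 -40 1 1" --pt "28 6 -12 -8 -46 0 1" --pt "32 7 -15 -9 -51 -3 1" --pt "34 7 -16 -10 -53 -4 1"

```text
clock: 9.93
tool_pos: [0.5847, -0.041, 0.2358]
orientation: [126.9, 47.9, 130.9]
force: [4.5, 5.9, 1.5]
opening: 0.0005
```

```bash
cat > look.py <<'E'
from srch import *
import sys
log();o,t,qq=cur();print("F",np.round(o["force"],1));Z,A,C=frame(p);w=A.T@(t-C)*1000;print("wheel mm",w,"phi",np.degrees(np.arctan2(-w[1],w[2])))
s=ctrl.snapshot("side");im=s["pixels"];hsv=cv2.cvtColor(im,cv2.COLOR_BGR2HSV).astype(int)
blue=((hsv[...,0]>102)&(hsv[...,0]<118)&(hsv[...,1]>130)&(hsv[...,2]>60))
red=((hsv[...,0]<6)|(hsv[...,0]>174))&(hsv[...,1]>180)&(hsv[...,2]>110)
def pts(rs,d,off,t):
    return [W(p,r,t+np.radians(f),d)+0 for f in off for r in rs]
rs=np.linspace(.03,.112,25)
best=[]
for a in np.arange(-180,180,.5):
    th=np.radians(a)
    x=np.round(proj(s,pts(rs,-.010,[36,108,180,252,324],th))).astype(int)
    best.append((blue[x[:,1],x[:,0]].mean(),a))
ang=np.array([b[1] for b in best]);v=np.array([b[0] for b in best])
ys,xs=np.nonzero(red[120:280,210:360]);c=[xs.mean()+210,ys.mean()+120] if len(xs) else None;print("red",c,len(xs))
if c:
    e=[np.hypot(*(proj(s,[W(p,.091,np.radians(a),0)])[0]-c)) for a in ang];i=np.argmin(e);print("cap theta",ang[i],"err px",e[i])
    near=abs((ang-ang[i]+180)%360-180)<25
    vv=np.where(near,v,0);m=vv>vv.max()-.04;print("spoke theta",ang[m].min(),ang[m].max(),vv.max())
if len(sys.argv)>1: cv2.imwrite(f"pics/{sys.argv[1]}.png",cv2.resize(im[120:290,210:370],None,fx=4,fy=3.5))
E
python3 look.py mid1; python3 - <<'E'
from srch import *
for phi in list(range(35,88,5))+[88]:
    print(phi,np.round(inc(tgt(.068,phi,0,5,phi,19))).astype(int).tolist())
E
```

```text
9.925 [-27.7  -1.5 -34.4 -94.6 -35.7  78.1] [ 0.5847 -0.041   0.2358] [126.9  47.9 130.9]
F [4.5 5.9 1.5]
wheel mm [ -0.81404479 -31.70405967  61.23119633] phi 27.374048270017525
red [np.float64(274.2857142857143), np.float64(177.0)] 7
cap theta -60.5 err px 2.105183825075842
spoke theta -65.5 -59.0 0.432
35 [5, 1, -2, -2, -7, -5]
40 [10, 2, -4, -4, -11, -9]
45 [14, 3, -6, -6, -16, -12]
50 [19, 4, -8, -8, -19, -16]
55 [23, 5, -10, -10, -23, -21]
60 [28, 6, -12, -12, -26, -26]
65 [32, 7, -14, -15, -28, -31]
70 [37, 8, -16, -17, -30, -36]
75 [41, 9, -18, -19, -31, -41]
80 [46, 10, -20, -21, -32, -46]
85 [50, 11, -22, -23, -33, -52]
88 [53, 11, -23, -24, -33, -55]
```

View pics/mid1.png

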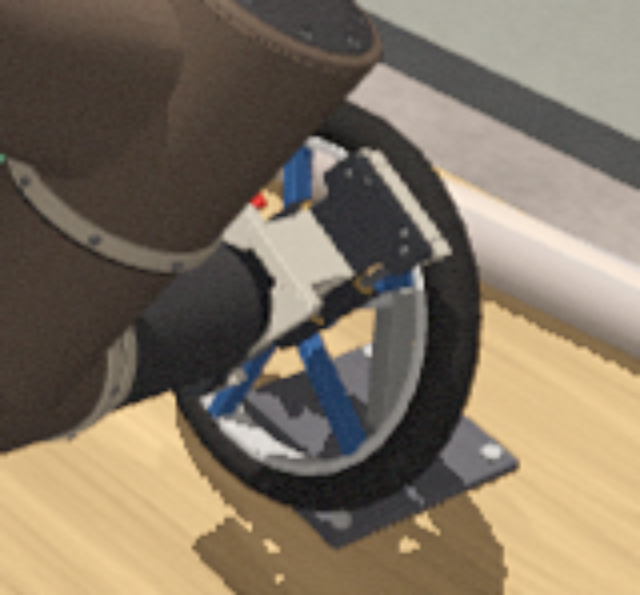

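The wheel has turned about 39° with roughly 7 N of push. The cap is partly visible near (258,200) in the crop. I'll continue along the arc.

Call:
carry_out --pt "5 1 -2 -2 -7 -5 1" --pt "10 2 -4 -4 -11 -9 1" --pt "14 3 -6 -6 -16 -12 1" --pt "19 4 -8 -8 -19 -16 1" --pt "23 5 -10 -10 -23 -21 1" --pt "28 6 -12 -12 -26 -26 1" --pt "32 7 -14 -15 -28 -31 1" --pt "37 8 -16 -17 -30 -36 1" --pt "41 9 -18 -19 -31 -41 1" --pt "44 10 -19 -20 -32 -44 1" --pt "46 10 -20 -21 -32 -46 1" --pt "46 10 -20 -21 -32 -46 1"

```text
clock: 11.48
tool_pos: [0.5645, -0.0752, 0.1896]
orientation: [113.9, 2.6, 103.6]
force: [6.4, -0.3, 4.3]
opening: 0.0004
```

```bash
python3 look.py; python3 - <<'E'
from srch import *
log()
for phi in (82,84,86,88,90,92,94,96,98):
    print(phi,np.round(inc(tgt(.068,phi,0,5,phi,19)),1).tolist())
s=ctrl.snapshot("scene");cv2.imwrite("pics/sc2.png",cv2.resize(s["pixels"][100:240,140:320],None,fx=4,fy=4))
np.save("sc2.npy",s["pixels"])
E
```

```text
11.475 [-38.7   5.8 -37.1 -97.4 -45.9  40.2] [ 0.5645 -0.0752  0.1896] [113.9   2.6 103.6]
F [ 6.4 -0.3  4.3]
wheel mm [  0.90822446 -68.52032771  12.67223538] phi 79.52203636587019
red None 0
11.525 [-38.7   5.8 -37.1 -97.4 -45.9  40.2] [ 0.5645 -0.0752  0.1896] [113.9   2.6 103.7]
82 [1.7, 0.3, -0.9, -1.8, 1.4, -2.7]
84 [3.4, 0.7, -1.7, -2.6, 1.2, -5.0]
86 [5.2, 1.1, -2.5, -3.4, 1.2, -7.2]
88 [7.0, 1.5, -3.3, -4.3, 1.2, -9.4]
90 [8.8, 1.9, -4.1, -5.1, 1.2, -11.6]
92 [10.6, 2.3, -4.9, -5.9, 1.4, -13.9]
94 [12.4, 2.7, -5.7, -6.7, 1.6, -16.1]
96 [14.2, 3.1, -6.6, -7.4, 2.0, -18.3]
98 [15.9, 3.5, -7.4, -8.2, 2.4, -20.5]
```

View pics/sc2.png

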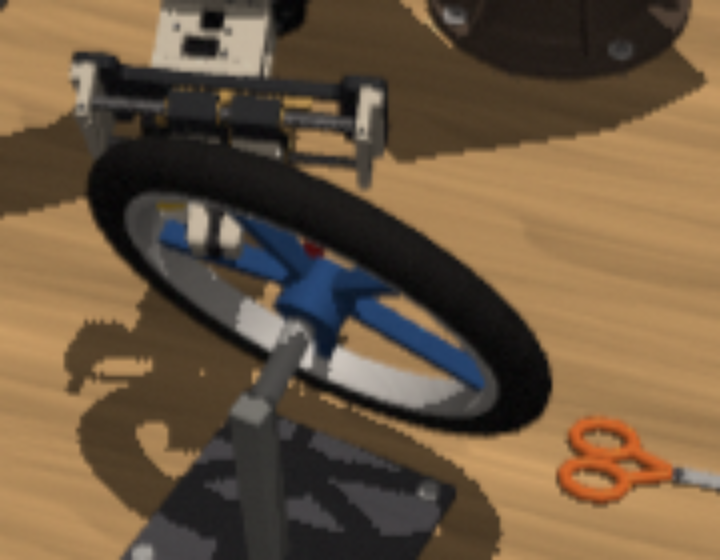

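The fingers are through the gap near (215,235), pressing down on the right-hand spoke, with red just visible at (315,248). I'll measure the wheel angle from the scene camera.

```bash
cat > th.py <<'E'
from srch import *
def render(s,t):
    m=np.zeros((384*4,512*4),np.uint8)
    for k in range(5):
        c=t+np.radians(36+72*k);Z,A,C=frame(p);e=W(p,1,c,0)-C;n=W(p,1,c+np.pi/2,0)-C
        for d in(0,-.008,-.016):
            q=[C+A[:,0]*d+e*r+n*w for r,w in((.02,-.006),(.117,-.006),(.117,.006),(.02,.006))]
            cv2.fillConvexPoly(m,np.round((proj(s,q)+.5)*4).astype(np.int32),255)
    return cv2.resize(m,(512,384),interpolation=cv2.INTER_AREA)>127
def ring(s,rm,d):
    m=np.zeros((384,512),np.uint8);cv2.fillPoly(m,[np.round(proj(s,[W(p,rm,f,d) for f in np.linspace(0,6.28,60)])).astype(np.int32)],1);return m>0
def theta(s,lo,hi,name):
    hsv=cv2.cvtColor(s["pixels"],cv2.COLOR_BGR2HSV).astype(int)
    blue=(hsv[...,0]>100)&(hsv[...,0]<120)&(hsv[...,1]>120)&(hsv[...,2]>45)
    dd=(.012,-.012);roi=ring(s,.115,dd[0])&ring(s,.115,dd[1])
    roi&=~(ring(s,.024,-.02)|ring(s,.024,.0)|ring(s,.024,.02))
    a=np.arange(lo,hi,.5);v=[]
    for x in a:
        m=render(s,np.radians(x))&roi;b=blue&roi;v.append((m&b).sum()/max((m|b).sum(),1))
    v=np.array(v);i=v.argmax();k=v>v.max()*.93;print(name,"theta",a[i],"IoU",round(v.max(),3),"mean",round((a[k]*v[k]).sum()/v[k].sum(),1),a[k].min(),a[k].max())
if __name__=="__main__":
    for n in("scene","side"):theta(ctrl.snapshot(n),-40,25,n)
E
python3 th.py
```

```text
scene theta -20.0 IoU 0.427 mean -15.9 -24.5 -3.0th.py:20: RuntimeWarning: invalid value encountered in scalar divide
  v=np.array(v);i=v.argmax();k=v>v.max()*.93;print(name,"theta",a[i],"IoU",round(v.max(),3),"mean",round((a[k]*v[k]).sum()/v[k].sum(),1),a[k].min(),a[k].max())
Traceback (most recent call last):
  File "th.py", line 22, in <module>
    for n in("scene","side"):theta(ctrl.snapshot(n),-40,25,n)
                             ~~~~~^^^^^^^^^^^^^^^^^^^^^^^^^^^
  File "th.py", line 20, in theta
    v=np.array(v);i=v.argmax();k=v>v.max()*.93;print(name,"theta",a[i],"IoU",round(v.max(),3),"mean",round((a[k]*v[k]).sum()/v[k].sum(),1),a[k].min(),a[k].max())
                                                                                                                                           ~~~~~~~~^^
ValueError: zero-size array to reduction operation minimum which has no identity
```

Call:
carry_out --pt "2 0 -1 -2 1 -3 1" --pt "3 1 -2 -3 1 -5 1" --pt "5 1 -2 -3 1 -7 1" --pt "7 1 -3 -4 1 -9 1" --pt "7 1 -3 -4 1 -9 1"

```text
clock: 12.3
tool_pos: [0.5598, -0.0743, 0.1796]
orientation: [113.5, -4.5, 100.7]
force: [1.7, -2.2, 3.5]
opening: 0.0005
```

```bash
python3 - <<'E'
from srch import *
log();o,t,qq=cur();q=np.array(o["joint_pos"])
for a in((80,0),(78,-.03),(75,-.06),(70,-.10),(60,-.12)):
    T=tgt(.068,a[0],a[1],5,80,20);s=ik(T,K,SG,q,2);print(a,np.round(inc(T)).astype(int).tolist(),[np.round(x) for x in s[:1]],np.round(body(T)))
E
```

```text
12.3 [-40.7   7.7 -38.4 -99.2 -48.2  36.8] [ 0.5598 -0.0743  0.1796] [113.5  -4.5 100.7]
(80, 0) [-7, -1, 4, 4, 1, 10] [array([-39.,   6., -37., -97., -47.,  40.])] [-27.  85.]
(78, -0.03) [-7, -1, 4, -23, 5, 22] [array([-40.,   2., -38., -94., -47.,  36.])] [-57.  87.]
(75, -0.06) [-7, -1, 4, -50, 10, 36] [array([-40.,  -3., -40., -90., -48.,  32.])] [-87.  90.]
(70, -0.1) [-7, -1, 4, -85, 17, 54] [array([-40., -10., -41., -85., -48.,  24.])] [-127.  100.]
(60, -0.12) [-7, -1, 4, -99, 24, 71] [array([-38., -15., -41., -82., -46.,  18.])] [-147.  116.]
```

Call:
carry_out --pt "-7 -1 4 4 1 10 1" --pt "-7 -1 4 -10 3 16 1" --pt "-7 -1 4 -23 5 22 1" --pt "-7 -1 4 -50 10 36 1" --pt "-7 -1 4 -85 17 54 1" --pt "-7 -1 4 -99 24 71 1" --pt "-7 -1 4 -99 24 71 1" --pt "-7 -1 4 -99 24 71 1"

```text
clock: 13.3
tool_pos: [0.4601, -0.049, 0.2497]
orientation: [114.1, 2.5, 104.7]
force: [0.4, -0.1, -0.0]
opening: 0.0001
```

```bash
python3 look.py; python3 - <<'E'
from srch import *
o,t,q=cur();s=ctrl.snapshot("wrist");b=ctrl.snapshot("side")
H=np.array(s["hand_eye"]);T=np.eye(4);T[:3,:3]=q.as_matrix();T[:3,3]=t;X=np.linalg.inv(T@H);s["rvec"]=cv2.Rodrigues(X[:3,:3])[0];s["tvec"]=X[:3,3]
np.savez("w1.npz",im=s["pixels"],rvec=s["rvec"],tvec=s["tvec"],K=s["intrinsics"])
im=s["pixels"].copy();print(proj(s,[W(p,0,0,-.018)]+[W(p,.091,np.radians(x),0) for x in(-10,0,10)]))
a=cv2.resize(b["pixels"][120:290,210:370],(282,300));c=np.zeros((384,794,3),np.uint8);c[:,:512]=im;c[:300,512:]=a;cv2.imwrite("pics/w1.png",c)
E
```

```text
13.3 [-37.1 -14.6 -41.2 -81.4 -45.6  17. ] [ 0.4601 -0.049   0.2497] [114.1   2.5 104.7]
F [ 0.4 -0.1 -0. ]
wheel mm [-120.2965531   -57.80170594   32.56758313] phi 60.60150801074508
red [np.float64(294.6333333333333), np.float64(175.33333333333334)] 30
cap theta -3.0 err px 0.7322466899593476
spoke theta -5.5 0.0 0.8
[[283.83668007 172.78707092]
 [274.38639382 251.29002148]
 [261.18163923 252.09888464]
 [247.90662232 250.5212248 ]]
```

View pics/w1.png

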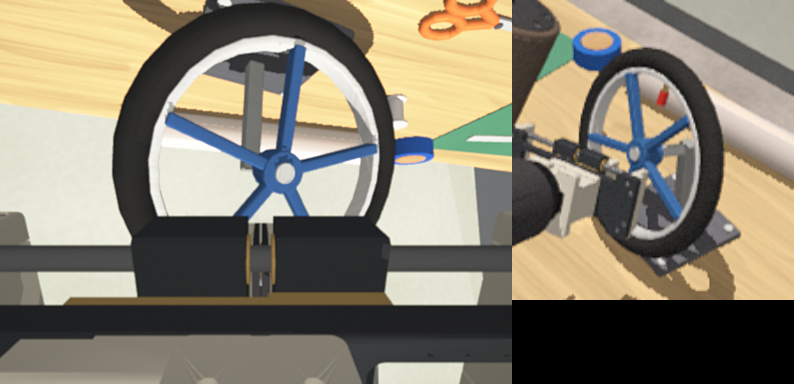

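The side view shows the valve close to 12 o'clock. The wrist view shows three full spokes, ending near (302,42), (168,113) and (378,148), with the hub at (284,172). I'll refine the angle from these.

```bash
python3 - <<'E'
from th import *
d=np.load("w1.npz");s=dict(pixels=d["im"],rvec=d["rvec"],tvec=d["tvec"],intrinsics=d["K"])
theta(s,-25,20,"wrist");theta(ctrl.snapshot("side"),-25,20,"side");theta(ctrl.snapshot("scene"),-25,20,"scene")
print(proj(s,[W(p,.117,np.radians(-3+36+72*k),-.016) for k in range(5)]).round(0).tolist())
# line fit, per spoke, vs hub face: directions from wrist
im=ctrl.snapshot("side");print([ (np.round(x["centre"],3).tolist(),round(x["confidence"],2)) for x in ctrl.search_frame(im,"valve")[:2]],W(p,.09,0,0))
E
```

```text
wrist theta -3.5 IoU 0.6 mean -3.0 -4.5 -1.5
side theta -2.5 IoU 0.597 mean -2.7 -5.0 -0.5
scene theta -12.0 IoU 0.49 mean -13.2 -15.5 -11.0
[[205.0, 264.0], [168.0, 118.0], [301.0, 47.0], [377.0, 148.0], [325.0, 259.0]]
[([0.6, -0.013, 0.271], 0.48)] [ 0.59985012 -0.01121021  0.26257234]
```

Wrist and side both give θ ≈ −3°; the scene camera disagrees, but its view of the spokes is blocked by the tyre. I'll re-enter and push 3° further than before.

```bash
python3 - <<'E'
from srch import *
o,t,qq=cur();Z,A,C=frame(p)
w=A.T@(np.array([.5598,-.0743,.1796])-C);P0=np.degrees(np.arctan2(-w[1],w[2]));print("last",w,P0)
for a in((70,-.10),(75,-.06),(78,-.03),(78,0)):
    print(a,np.round(inc(tgt(.068,a[0],a[1],5,80,19))).astype(int).tolist())
M=R.from_euler("xyz",[113.5,-4.5,100.7],degrees=True)
for a in(-5,-2,0,1,2,3,4):
    rot=R.from_rotvec(np.radians(a)*A[:,0]);print(a,inc((C+rot.apply(A@w),rot*M)).tolist())
E
```

```text
last [-0.00017834 -0.06827026  0.00163777] 88.62576405426368
(70, -0.1) [0, 0, -1, 14, -8, -15]
(75, -0.06) [0, 0, -1, 49, -15, -34]
(78, -0.03) [0, 0, -1, 76, -20, -48]
(78, 0) [0, 0, -1, 104, -24, -58]
-5 [2.2, 1.5, -2.4, 101.3, -24.7, -64.2]
-2 [5.0, 1.1, -3.3, 100.1, -24.9, -67.5]
0 [6.9, 0.9, -4.0, 99.3, -24.8, -69.7]
1 [7.8, 0.7, -4.3, 98.9, -24.8, -70.9]
2 [8.8, 0.6, -4.7, 98.4, -24.7, -72.0]
3 [9.7, 0.5, -5.0, 98.0, -24.7, -73.1]
4 [10.6, 0.4, -5.3, 97.7, -24.6, -74.2]
```

Call:
carry_out --pt "0 0 -1 14 -8 -15 1" --pt "0 0 -1 49 -15 -34 1" --pt "0 0 -1 76 -20 -48 1" --pt "0 0 -1 90 -22 -53 1" --pt "0 0 -1 104 -24 -58 1" --pt "2.2 1.5 -2.4 101.3 -24.7 -64.2 1" --pt "5.0 1.1 -3.3 100.1 -24.9 -67.5 1" --pt "6.9 0.9 -4.0 99.3 -24.8 -69.7 1" --pt "7.8 0.7 -4.3 98.9 -24.8 -70.9 1" --pt "8.8 0.6 -4.7 98.4 -24.7 -72.0 1" --pt "9.7 0.5 -5.0 98.0 -24.7 -73.1 1" --pt "9.7 0.5 -5.0 98.0 -24.7 -73.1 1" --pt "9.7 0.5 -5.0 98.0 -24.7 -73.1 1"

```text
clock: 15.28
tool_pos: [0.559, -0.0742, 0.1782]
orientation: [112.4, -7.1, 99.8]
force: [-0.9, -0.3, 4.4]
opening: 0.0004
```

```bash
python3 - <<'E'
from srch import *
log();o,t,qq=cur();Z,A,C=frame(p);w=A.T@(t-C);print(o["force"],w,np.degrees(np.arctan2(-w[1],w[2])))
for a in((80,0),(78,-.03),(75,-.06),(70,-.10),(60,-.12)):
    T=tgt(.068,a[0],a[1],5,80,20);print(a,np.round(inc(T)).astype(int).tolist())
E
```

```text
15.275 [ -42.5    9.1  -39.2 -100.7  -50.6   37.5] [ 0.559  -0.0742  0.1782] [112.4  -7.1  99.8]
[-0.91926457 -0.31663227  4.35503406] [-4.24227775e-04 -6.82351200e-02  5.17803480e-05] 89.95652099933245
(80, 0) [-10, -1, 5, 5, 1, 11]
(78, -0.03) [-10, -1, 5, -22, 5, 23]
(75, -0.06) [-10, -1, 5, -49, 10, 37]
(70, -0.1) [-10, -1, 5, -84, 17, 56]
(60, -0.12) [-10, -1, 5, -98, 24, 73]
```

It stopped about 1.5° short of the command under load, so I'll press another 2 mm, then back off.

Call:
carry_out --pt "0 0 0 -0.3 0 -1 1" --pt "0 0 0 -0.6 0 -1.8 1" --pt "0 0 0 -0.6 0 -1.8 1" --pt "0 0 0 -0.6 0 -1.8 1" --pt "-5 0 2 2 0 6 1" --pt "-10 -1 5 5 1 12 1" --pt "-10 -1 5 -10 3 17 1" --pt "-10 -1 5 -22 5 24 1" --pt "-10 -1 5 -49 10 38 1" --pt "-10 -1 5 -84 17 57 1" --pt "-10 -1 5 -98 24 74 1" --pt "-10 -1 5 -98 24 74 1" --pt "-10 -1 5 -98 24 74 1"

```text
clock: 16.9
tool_pos: [0.4603, -0.0498, 0.2507]
orientation: [113.7, 2.9, 104.7]
force: [0.2, -0.0, 0.1]
opening: 0.0006
```

```bash
cat > chk.py <<'E'
from th import *
o,t,q=cur();s=ctrl.snapshot("wrist");H=np.array(s["hand_eye"]);T=np.eye(4);T[:3,:3]=q.as_matrix();T[:3,3]=t;X=np.linalg.inv(T@H);s["rvec"]=cv2.Rodrigues(X[:3,:3])[0];s["tvec"]=X[:3,3]
b=ctrl.snapshot("side");theta(s,-20,20,"wrist");theta(b,-20,20,"side")
c=np.zeros((384,794,3),np.uint8);c[:,:512]=s["pixels"];c[:300,512:]=cv2.resize(b["pixels"][120:290,210:370],(282,300));cv2.imwrite("pics/end.png",c)
E
python3 look.py; python3 chk.py
```

```text
16.9 [-38.1 -14.4 -41.3 -82.1 -46.4  18.5] [ 0.4603 -0.0498  0.2507] [113.7   2.9 104.7]
F [ 0.2 -0.   0.1]
wheel mm [-120.36346176  -58.58036167   33.51198037] phi 60.22748585525914
red [np.float64(295.64516129032256), np.float64(176.19354838709677)] 31
cap theta -0.5 err px 0.7751088436364715
spoke theta -2.5 3.0 0.8
wrist theta 0.0 IoU 0.608 mean -0.0 -1.5 1.5
side theta 0.5 IoU 0.595 mean -0.2 -2.5 2.0
```

View pics/end.png

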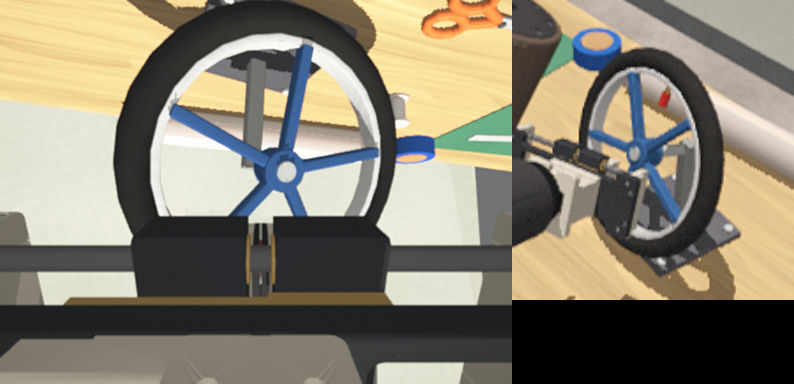

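All three measurements agree on 0°. The gripper is about 100 mm clear, forces are zero, and the spool and scissors have not moved, so I'm handing in.

```bash
python3 -c "
from h import *
print(ctrl.close_job(),ctrl.get_obs()['clock'])"
```

```text
the job is handed in; nothing more can be done
the job is handed in; nothing more can be done
```

The valve stem now stands at twelve o'clock, and I handed the job in after about 17 s of the 48 s allowed. I turned the wheel about 101° clockwise with closed fingertips. All the pushing was on one spoke, with no valve in the gap behind it: one long push, then a second entry for the last 3°.

- **Wheel angle:** the last checks put it at 0.0° from the wrist-camera spokes, +0.5° from the side-camera spokes and −0.5° from the red cap. Each is good to about ±2°.
- **Scene camera:** it disagreed at the check before the last correction, reading −12° when the other two said about −3°. The tyre and lean block its view of the spokes, so I ignored it and did not use it again.
- **Contact:** the fingertip ended about 100 mm clear of the wheel with no force on the tool. The highest push force I read was about 8 N.
- **Loose items:** the spool and scissors looked undisturbed in the last pictures. I did not look at the bottle again, but the planned path kept the gripper body at least 35 mm away from it.

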